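Slide the sample pot off the hot zone and snap its lid on

TASK

Slide the steel sample pot along the hotplate, without lifting or tipping it, from the red ring until it stands wholly inside the blue ring. Then put the blue lid on the pot and press straight down until it clicks fully home, flush on the rim, and go on pressing it down with about 10 N: finish while still holding the lid pressed down. Leave the bottle, the vial rack and the jar alone.

Things in the scene. Friction and masses are not known exactly. Their poses are not given: they have to be found in the camera images.
- hotplate: Two-zone hotplate, fixed to the bench: blue-grey box with a flat white top, 240 (its x) x 420 (its y) x 55 mm high. Origin at the centre of its underside; top surface 55 mm above the origin. The two marked zones lie 200 mm apart along its y.
- blue_mark: Blue ring painted flat on the hotplate's top (inner radius 58 mm, outer 64 mm, pale blue inside): where the pot must go. Origin at the ring's centre on the hotplate's top surface. It can be on either half of the hotplate.
- red_mark: Red ring of the same size on the other half of the hotplate, where the pot stands at the start (within about 8 mm of the centre). Origin at its centre on the hotplate's top surface.
- pot_base (a point): Centre of the underside of the steel sample pot: open round pot, 92 mm outside diameter, 75 mm high, wall 3 mm, about 0.5 kg, loose. z is the pot's axis, up; its straight handle points along the pot's -x. The body stands inside the blue ring if its axis is within 12 mm of the ring's centre.
- pot_mouth (a point): Centre of the pot's mouth, at the height of the rim (75 mm above pot_base); axes as pot_base. Inside the mouth, 14 mm below the rim, eight sprung brass balls, evenly spaced, stand in 5.5 mm from the wall (inner radius 43 mm); the lid's bead has to be pushed past them.
- pot_handle (a point): Grip point on the pot's handle, at half its thickness: black straight bar, 16 mm wide (across, the pot's y) and 12 mm thick (vertical), level, running along the pot's -x from 43 to 133 mm from the pot's axis; this point lies 85 mm from the axis and 56 mm above the pot's underside. It can be pinched across its width from above. Free height below the handle is 50 mm.
- lid_knob (a point): Grip point on the lid's knob, on the lid's axis (z, up). The lid is round, loose, about 0.2 kg: blue flange 98 mm across and 6 mm thick; upright blue cylindrical knob 24 mm in diameter whose sides are free from 18 mm below this point (top of the flange) to 13.5 mm above it (flat top of the knob). At the start it stands level on the bench on its plug, this point 52 mm above the bench.
- lid_seat (a point): Centre of the underside of the lid's flange, 24 mm below lid_knob. Let into the mouth, the lid first rests on the balls, about 12 mm above home. Pressing straight down on the knob takes about 8 to 14 N at most; then the force drops suddenly (5 to 11 mm above home) and the lid goes home by itself: lid_seat level with pot_mouth within 1 mm, flange on the rim, a hard stop.
- lid_bead (a point): Centre of the bead on the lid's white round plug, 20 mm below lid_seat. The plug reaches 28 mm below lid_seat: its lower end tapers from the bead (radius 40.5 mm) to radius 32.5 mm at the bottom; above the bead it narrows gently to radius 36.7 mm, and the balls bear on this slope when the lid is home.
- reagent_bottle: Glass reagent bottle with a blue cap, 72 mm diameter, 150 mm high, loose, to be left alone. Origin at the centre of its underside.
- vial_rack: White rack with four capped vials, 70 (its x) x 160 (its y) x 84 mm high, loose, to be left alone. Origin at the centre of its underside.
- white_jar: White jar with a red cap, 60 mm diameter, 70 mm high, loose, to be left alone. Origin at the centre of its underside.

How it is judged (in metres and radians):
On the way, in this order (a step that is already met when the one before it is completed fails the run):
1. the pot stands inside the blue ring, at rest, flat on the hotplate (horizontal distance between pot_base and blue_mark below 0.012 m and z of pot_base in the frame of blue_mark below 0.004 m and angle between pot_base's own z axis and vertical below 0.06 rad and linear speed of pot below 0.01 m/s), for 0.2 s.
2. the lid is snapped fully home on the pot (z of lid_seat in the frame of pot_mouth below 0.003 m and horizontal distance between lid_seat and pot_mouth below 0.004 m and angle between the z axis of lid_seat and the z axis of pot_mouth, either way round below 0.06 rad), for 0.2 s.
At the end, for the whole second after the job is handed in: Lid snapped home (within 3 mm of the rim, centred within 4 mm, level), pot upright and flat on the hotplate, its axis within 12 mm of the blue ring's centre, fingers still pressing the lid: pot on hotplate at least 13 N (about 7 N of it weight of pot and lid) (all of step 1 and all of step 2 and contact force between pot and hotplate above 13 N and contact force between the fingers and lid above 2 N); the arm keeps its last pose, push and grip.
It fails at once if the pot is lifted off the hotplate (more than 6 mm) (z of pot_base in the frame of blue_mark above 0.006 m).
It fails at once if the pot is tipped by more than 0.2 rad (angle between pot_base's own z axis and vertical above 0.2 rad).
It fails at once if the reagent bottle is moved by more than 15 mm or tipped (distance of reagent_bottle from where it was at the start of the episode above 0.015 m or angle between reagent_bottle's own z axis and vertical above 0.2 rad).
It fails at once if the vial rack is moved by more than 15 mm or tipped (distance of vial_rack from where it was at the start of the episode above 0.015 m or angle between vial_rack's own z axis and vertical above 0.2 rad).
It fails at once if the white jar is moved by more than 15 mm or tipped (distance of white_jar from where it was at the start of the episode above 0.015 m or angle between white_jar's own z axis and vertical above 0.2 rad).
It also fails if it takes over 72 s, if anything falls off the work surface, if the arm or the gripper's body presses on something with over 40 N, if the wrist force passes 120 N, or if a joint passes its speed limit or range.

ROBOT

A 7-joint arm with a two-finger parallel gripper is mounted at the origin on the work surface. World frame = base frame: x ahead of the robot, y to its left, z up, the work surface at z = 0. Lengths are in m, angles in degrees, forces in N, time in s.
With the tool pointing down it reaches from about 0.425 to 0.95 m from the base axis. Payload 4.7 kg.
Tool frame: the origin (TCP) lies at the very end of the fingers, on their centre line; the grasp point (between the pads) lies 19 mm behind it; z points along the fingers, y is the direction in which the jaws open and shut (so a half turn about z gives the same grasp; the last joint's range is limited). The gripper opens to 87 mm and grips with 3 to 60 N. Pads are 19 mm wide; open, the fingers measure 117 mm over their backs; the gripper's body (75 mm by 190 mm) begins 51 mm behind the grasp point.
Start: joints at [68.703, 26.849, -2.785, 87.806, 1.381, 65.374, -4.715], TCP at [0.227, -0.636, 0.201] pointing down, gripper open.
Joint ranges: [-148.3, 148.3], [-19.14, 114.17], [-79.39, 73.82], [5.75, 140.21], [-59.74, 239.74], [12.07, 113.84], [-152.46, 152.46]. Speed limits (degrees/s): [147.25, 147.25, 180, 180, 180, 180, 180].

INTERFACE

Orientations are given as a 3x3 rotation matrix whose columns are the frame's x, y, z axes.
In Python, from plant import manip gives the robot as it stands.
- The arm moves only by the shell command python3 -m creep 'ROWS' [FORCE]. ROWS is JSON, a list of rows, each a list of 3 entries, a list of its own where there are three numbers: the shift along the world's x, y, z as a fraction of full scale, then the turn, a rotation vector about the world's x, y, z as a fraction of full scale, then the opening in per cent of the stroke, from 0 (shut) to 100 (fully open). In form: [[[tx, ty, tz], [rx, ry, rz], claw], ...]. A call has exactly 10 rows; each row is the pose to reach, as a shift and turn from the pose measured when the call began; what a row does not reach only later rows make up. Full scale, the value 1, is 50 cm for a shift and 45 degrees for a turn. A row lasts 1/8 s, in which the tool goes at most 62.5 mm and 10.7 degrees, less where a joint would pass 70% of its speed; a pose out of reach is approached as far as the arm can. A call with a number of a shift or a turn outside -1 to 1 is refused whole. A call with a gripper value outside its range is refused whole. The fingers move at their own pace and stop on an object; FORCE is the grip in N (left out, the last holds). Time passes only in rows, so rows that repeat a pose let the fingers close, or fill a call up. It gives the time, the measured TCP pose, the force and the opening at its end, in the units of the state.
- manip.sense(): the state, without advancing time (a new reading comes with each control period).
- manip.camera(name): name is "side" or "top"; returns a dict with "pixels" (400x640x3 uint8, red, green, blue), "intrinsics" (3x3 intrinsics, pixels), "R" (3x3) and "t" (3): a world point X has camera coordinates R X + t. Camera axes: x right, y down, z forward; pixel columns grow to the right and rows downward; lengths in m; the calibration is good to about 2 mm. A picture is of the moment at which its call begins. There is no depth.
- manip.job_done(): hands the job in, once; it reports no verdict.
Trained networks look in the newest picture that a camera, given by its name, has taken for a name from the list of things; names that differ only in an ending like _2 or _b are one class to them, and where a whole thing is asked for, a point or a joint stands for the part that bears it (a point fixed in the world has none). Each returns a list of dicts, best first, with "conf" (0 to 1); they miss things now and then, are a little off and sometimes report something else, mostly with a low value. They report only what shows in the picture. A call takes as long as a camera call.
- manip.masks_of(camera, label): "mask" (400x640 bool, what is visible of it) and "rect" ([centre column, centre row, width, height] in pixels, round what is visible of it).
- manip.landmark_of(camera, label): "centre" ([row, column] in pixels: a listed point, or the origin of a listed thing).
The state is a dict: "t": time; "q": joint angles; "qvel": joint speeds; "effort": joint torques, N m; "ee_pos": TCP position; "tool_rot": TCP orientation; "wrist_force": force on the tool from outside, world axes, zero at the start; "wrist_torque": the same for the moment, N m; "grip_width": opening from 0.0 (shut) to 1.0 (fully open).
Only numpy, scipy, OpenCV 4.12 (cv2) and the standard library are available. Lean on these libraries where they do the work, as an engineer would, in place of code of your own. Each camera call takes 0.05 s, during which the arm holds its last target.

## Working session

There is one attempt and no reset: what is moved stays moved. The work goes in short steps, Python scripts to look and compute and a shell command to move; the robot and the scene stay as the last step left them, time stands still between calls to the robot, and variables do not carry over. Pictures are saved under pics/ and viewed, and the job is handed in when it is done.

```bash
ls; mkdir -p pics; cat > h.py <<'E'
import numpy as np, cv2
from plant import manip
def snap(n,f):
    c=manip.camera(n); cv2.imwrite('pics/'+f,c['pixels'][:,:,::-1]); return c
def proj(c,X):
    p=np.array(c['intrinsics'])@(np.array(c['R'])@np.array(X)+np.array(c['t'])); return p[:2]/p[2]
def ray(c,uv):
    R=np.array(c['R']);t=np.array(c['t']);d=R.T@np.linalg.inv(c['intrinsics'])@np.array([uv[0],uv[1],1.]); return -R.T@t,d/np.linalg.norm(d)
def onz(c,uv,z):
    o,d=ray(c,uv); return o+d*(z-o[2])/d[2]
def tri(c1,u1,c2,u2):
    A=np.zeros((3,3));b=np.zeros(3)
    for c,u in((c1,u1),(c2,u2)):
        o,d=ray(c,u);P=np.eye(3)-np.outer(d,d);A+=P;b+=P@o
    X=np.linalg.solve(A,b); return X,np.linalg.norm(proj(c1,X)-u1),np.linalg.norm(proj(c2,X)-u2)
def lm(n,l):
    r=manip.landmark_of(n,l); return [(round(x['centre'][1],1),round(x['centre'][0],1),round(x['conf'],2)) for x in r[:3]]
E
python3 - <<'E'
from h import *
np.set_printoptions(precision=4,suppress=True)
s=manip.sense(); print({k:np.round(v,3).tolist() for k,v in s.items()})
a=snap('side','s0.png'); b=snap('top','t0.png')
for c in(a,b): print(-np.array(c['R']).T@c['t'])
for l in 'hotplate blue_mark red_mark pot_base pot_mouth pot_handle lid_knob lid_seat lid_bead reagent_bottle vial_rack white_jar'.split():
    A=lm('side',l);B=lm('top',l);print(l,A,B)
    if A and B: print('   ',*tri(a,A[0][:2],b,B[0][:2]))
E
```

```text
pics
{'t': 0.0, 'q': [68.704, 26.897, -2.783, 87.873, 1.381, 65.373, -4.715], 'qvel': [-0.03, -0.046, -0.041, 0.095, 0.015, 0.036, -0.007], 'effort': [-0.001, -50.798, -0.081, -23.616, -0.062, 0.038, 0.0], 'ee_pos': [0.227, -0.635, 0.2], 'tool_rot': [[0.942, 0.336, -0.001], [0.336, -0.942, 0.002], [-0.0, -0.002, -1.0]], 'wrist_force': [0.371, -0.249, 1.025], 'wrist_torque': [0.026, -0.006, -0.013], 'grip_width': 0.998}
[0.1982 0.5834 1.0075]
[ 0.2981 -0.0783  1.3977]
hotplate [(195.3, 299.7, 0.74), (314.0, 214.9, 0.73)] [(320.3, 206.3, 0.8)]
    [ 0.8573  0.0236 -0.5112] 47.133039362709106 42.32702016313099
blue_mark [(322.9, 219.9, 0.71), (330.0, 180.7, 0.67)] [(357.0, 202.0, 0.67)]
    [ 0.6555 -0.2247 -0.1962] 3.3247811455011087 3.407066467842202
red_mark [(298.5, 224.7, 0.94)] [(291.1, 209.7, 0.88)]
    [ 0.6003 -0.0102  0.0533] 0.04889169996043276 0.04666783394514542
pot_base [(292.5, 227.0, 0.64)] [(287.1, 208.1, 0.82)]
    [0.6093 0.0019 0.0494] 1.0032649832623117 0.9529406075497064
pot_mouth [(294.7, 206.4, 0.7)] [(282.7, 198.9, 0.66)]
    [0.6052 0.0042 0.1471] 1.98543195670
[... 199 characters left out ...]
)] [(197.4, 253.8, 0.57)]
    [0.494  0.2555 0.0708] 1.7154163784663914 1.4127246009381083
lid_seat [(275.8, 324.4, 0.69)] [(199.9, 250.3, 0.95)]
    [0.502  0.2546 0.0372] 1.1012999270350337 0.909615130953996
lid_bead [(274.9, 330.9, 0.57)] [(198.3, 255.7, 0.8)]
    [0.4936 0.264  0.025 ] 1.0527697594423524 0.864436129171462
reagent_bottle [(412.8, 156.0, 0.79)] [(464.1, 251.6, 0.87)]
    [ 0.4563 -0.5138 -0.0382] 0.1158082437907375 0.13210078708248732
vial_rack [(194.0, 299.9, 0.75)] [(189.3, 183.6, 0.77)]
    [0.7163 0.293  0.0083] 1.9056378214419338 1.5880306400155941
white_jar [(362.1, 142.3, 0.69)] [(444.5, 199.1, 0.89)]
    [ 0.6226 -0.4694 -0.0195] 1.858233192858557 2.122342078829442
```

View pics/s0.png

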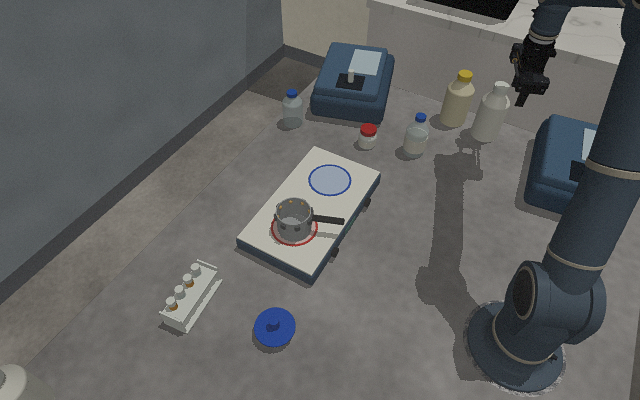

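View pics/t0.png

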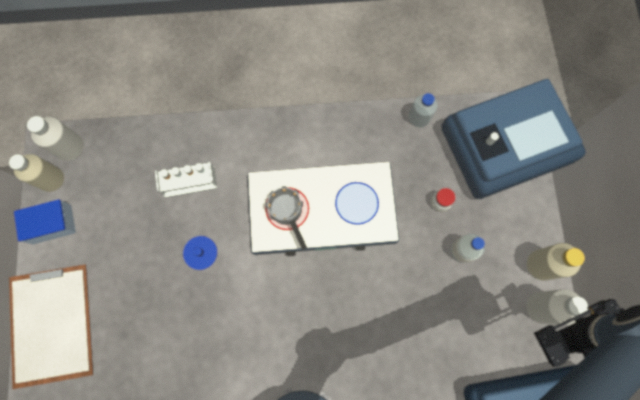

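```bash
cat > m.py <<'E'
from h import *
np.set_printoptions(precision=4,suppress=True)
def crop(f,o,x,y,w,h,k):
    i=cv2.imread('pics/'+f)[y:y+h,x:x+w]; cv2.imwrite('pics/'+o,cv2.resize(i,None,fx=k,fy=k,interpolation=cv2.INTER_CUBIC))
def best(n,l):
    r=manip.masks_of(n,l); return (r[0]['mask'],r[0]['conf'],np.array(r[0]['rect'])) if r else None
E
python3 - <<'E'
from m import *
a=snap('side','s1.png'); b=snap('top','t1.png')
crop('s1.png','s1c.png',230,140,160,150,4);crop('t1.png','t1c.png',240,155,170,105,4)
for n,c,cx,(bx,by) in(('side',a,0,(330,180)),('top',b,0,(357,203))):
    im=c['pixels'].astype(int); hsv=cv2.cvtColor(c['pixels'],cv2.COLOR_RGB2HSV)
    m=((hsv[...,0]>100)&(hsv[...,0]<130)&(hsv[...,1]>35)).astype(np.uint8)
    k,lab,st,ce=cv2.connectedComponentsWithStats(m); L=lab[by,bx]
    if L==0: print('no')
    mm=(lab==L).astype(np.uint8); cn=max(cv2.findContours(mm,0,1)[0],key=cv2.contourArea)
    e=cv2.fitEllipse(cn); print(n,'blue',e, onz(c,e[0],.055), st[L])
    red=((im[...,0]>120)&(im[...,1]<im[...,0]*.75)&(im[...,2]<im[...,0]*.75))
    ys,xs=np.nonzero(red); 
    s=(xs>230)&(xs<330)&(ys>180)&(ys<250); P=np.array([onz(c,(x,y),.055)[:2] for x,y in zip(xs[s],ys[s])])
    A=np.c_[2*P,np.ones(len(P))]; q=np.linalg.lstsq(A,(P**2).sum(1),rcond=None)[0]; print('red',q[:2],np.sqrt(q[2]+q[:2]@q[:2]),len(P))
    for l in('pot_mouth','lid_knob','pot_handle','hotplate'):
        r=best(n,l)
        if r: print(l,r[1],r[2]); cv2.imwrite(f'pics/mk_{n}_{l}.png',r[0].astype(np.uint8)*255)
E
```

```text
no
side blue ((307.5883483886719, 193.20396423339844), (489.3548278808594, 705.788818359375), 87.37808227539062) [ 0.637  -0.1188  0.055 ] [     0      0    640    400 226913]
red [0.6086 0.0021] 0.061382272768525835 88
pot_mouth 0.88 [310.9 217.4  71.2  45.1]
lid_knob 0.59 [276.9 326.7  39.   39.8]
pot_handle 0.94 [308.9 218.6  69.9  46.1]
hotplate 0.83 [310.1 216.5 146.9 136.6]
no
top blue ((314.189453125, 195.88351440429688), (450.2256164550781, 776.9498901367188), 88.12886810302734) [ 0.6356 -0.0787  0.055 ] [     0      0    640    400 238699]
red [0.6055 0.0015] 0.059679044308142526 150
pot_mouth 0.8 [286.1 215.9  42.1  66.4]
lid_knob 0.95 [201.6 254.6  34.9  33.5]
pot_handle 0.89 [285.5 218.2  38.   65.6]
```

View pics/s1c.png

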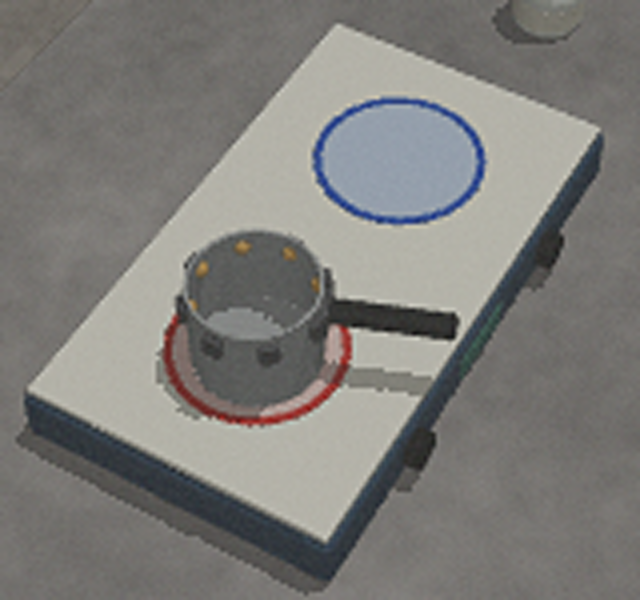

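View pics/t1c.png

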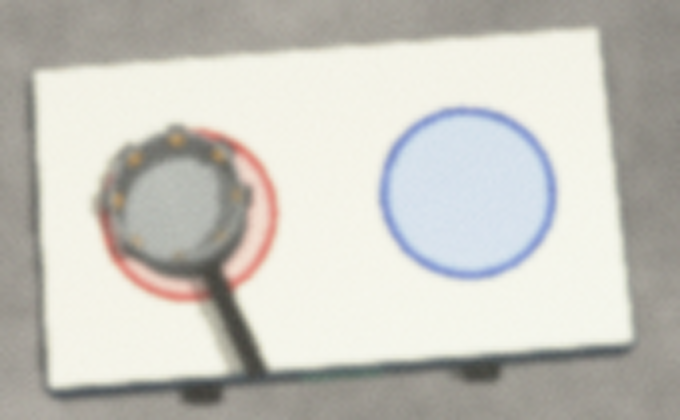

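```bash
python3 - <<'E'
from m import *
def circ(P):
    A=np.c_[2*P,np.ones(len(P))]; q=np.linalg.lstsq(A,(P**2).sum(1),rcond=None)[0]; return q[:2],np.sqrt(q[2]+q[:2]@q[:2])
cs={}
for n,(x0,x1,y0,y1),(hx0,hx1,hy0,hy1) in(('side',(300,360,158,200),(311,346,208,226)),('top',(330,385,178,228),(288,308,219,250))):
    c=manip.camera(n);cs[n]=c;im=c['pixels'].astype(int)
    B=im[...,2]-im[...,0]
    m=np.zeros(B.shape,bool);m[y0:y1,x0:x1]=(B>50)[y0:y1,x0:x1]
    ys,xs=np.nonzero(m);P=np.array([onz(c,(x+.0,y+.0),.055)[:2] for x,y in zip(xs,ys)]);print(n,'blue',circ(P),len(P))
    g=im.sum(2);m[:]=0;m[hy0:hy1,hx0:hx1]=(g<190)[hy0:hy1,hx0:hx1]
    ys,xs=np.nonzero(m);P=np.array([onz(c,(x,y),.115)[:2] for x,y in zip(xs,ys)])
    l=cv2.fitLine(P.astype(np.float32),2,0,.001,.001).ravel(); print('handle',l,len(P),'ends',[ (l[2:]+t*l[:2]) for t in np.percentile((P-l[2:])@l[:2],[0,100])],np.degrees(np.arctan2(l[1],l[0])))
    B=(im[...,2]-im[...,0]>60); k=best(n,'lid_knob')[0]
    kk,lab,st,ce=cv2.connectedComponentsWithStats((B).astype(np.uint8)); p=(275,327) if n=='side' else (200,252)
    L=lab[p[1]+6,p[0]+6]; cn=max(cv2.findContours((lab==L).astype(np.uint8),0,1)[0],key=cv2.contourArea);e=cv2.fitEllipse(cn)
    P=np.array([onz(c,q[0],.031)[:2] for q in cn]);print('lid',st[L],e,onz(c,e[0],.034),circ(P))
crop_=[]
a,b=cs['side'],cs['top']
print('rim side',onz(a,(294.5,211.2),.13),'top',onz(b,(285,204.3),.13),tri(a,(294.5,211.2),b,(285,204.3)))
snap('side','s2.png');snap('top','t2.png');crop('s2.png','a.png',245,295,60,60,5);crop('t2.png','b.png',170,222,60,60,5)
i=np.hstack([cv2.imread('pics/a.png'),cv2.imread('pics/b.png')]);cv2.imwrite('pics/lid.png',i)
E
```

```text
side blue (array([ 0.6095, -0.1984]), np.float64(0.06024491739190779)) 190
handle [ 0.936   0.3521  0.5201 -0.024 ] 203 ends [array([ 0.4798, -0.0392]), array([ 0.564 , -0.0075])] 20.613157
lid [ 254  307   41   40 1195] ((274.2035217285156, 326.7475280761719), (38.16101837158203, 40.84502029418945), 63.882110595703125) [0.5004 0.2598 0.034 ] (array([0.502 , 0.2576]), np.float64(0.04751166085244901))
top blue (array([ 0.6071, -0.1983]), np.float64(0.059464750825468246)) 203Traceback (most recent call last):
  File "<stdin>", line 12, in <module>
cv2.error: OpenCV(4.12.0) /io/opencv/modules/imgproc/src/linefit.cpp:618: error: (-215:Assertion failed) npoints2 >= 0 || npoints3 >= 0 in function 'fitLine'
```

```bash
python3 - <<'E'
from m import *
def circ(P):
    A=np.c_[2*P,np.ones(len(P))]; q=np.linalg.lstsq(A,(P**2).sum(1),rcond=None)[0]; return q[:2],np.sqrt(q[2]+q[:2]@q[:2])
a=snap('side','s2.png');b=snap('top','t2.png')
c=b;im=c['pixels'].astype(int);g=im.sum(2);print(g[225:250:4,288:310])
B=(im[...,2]-im[...,0]>60)
kk,lab,st,ce=cv2.connectedComponentsWithStats(B.astype(np.uint8)); L=lab[258,206]; cn=max(cv2.findContours((lab==L).astype(np.uint8),0,1)[0],key=cv2.contourArea)
P=np.array([onz(c,q[0],.031)[:2] for q in cn]);print('lid',st[L],circ(P))
print('rim side',onz(a,(294.5,211.2),.13),'top',onz(b,(285,204.3),.13),tri(a,(294.5,211.2),b,(285,204.3)))
crop('s2.png','a.png',245,295,60,60,5);crop('t2.png','b.png',170,222,60,60,5)
i=np.hstack([cv2.imread('pics/a.png'),cv2.imread('pics/b.png')]);cv2.imwrite('pics/lid.png',i)
E
```

```text
[[443 416 369 298 229 220 220 238 311 403 465 503 559 619 677 707 717 724
  719 723 724 722]
 [467 426 385 366 331 274 236 219 211 272 427 604 699 719 721 723 726 726
  722 726 724 722]
 [713 685 617 561 530 491 402 302 227 214 235 307 463 633 705 722 724 724
  721 724 723 721]
 [722 722 720 699 650 571 520 463 371 273 220 222 214 300 472 626 703 718
  722 723 724 724]
 [725 719 724 721 713 679 619 554 511 455 347 267 226 210 226 333 494 645
  710 724 723 724]
 [722 723 722 719 724 721 712 679 608 545 515 448 350 256 211 212 249 374
  551 671 703 714]
 [465 458 454 453 447 439 417 400 374 338 310 295 284 255 235 234 240 251
  265 278 293 288]]
lid [183 236  34  34 898] (array([0.4996, 0.2579]), np.float64(0.04696246064861766))
rim side [0.5998 0.006  0.13  ] top [0.599  0.0015 0.13  ] (array([0.6014, 0.0021, 0.1244]), np.float64(0.3916346987893067), np.float64(0.37348016789443866))
```

View pics/lid.png

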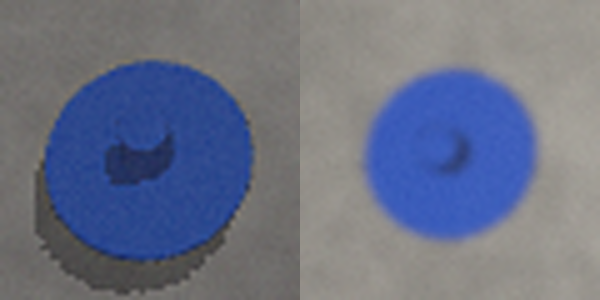

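```bash
python3 - <<'E'
from m import *
a=snap('side','s3.png');b=snap('top','t3.png')
im=b['pixels'].astype(int);g=im.sum(2)
P=[]
for r in range(226,246):
    row=g[r,288:312]; w=np.clip(330-row,0,None)
    P.append(onz(b,(288+(w*np.arange(24)).sum()/w.sum(),r),.115)[:2])
P=np.array(P);l=cv2.fitLine(P.astype(np.float32),2,0,.001,.001).ravel();print(l,np.degrees(np.arctan2(l[1],l[0])),P[[0,-1]])
# point on the line at x=.5201
print(l[2:]+l[:2]*(.5201-l[2])/l[0])
# hotplate height check: blue ring centres triangulated
for p in [(.6085,-.198,.055)]: print(proj(a,p),proj(b,p))
print(tri(a,(274.2,326.7),b,(199.6,252.6)))
# triangulate handle tip: side px (456/4+230, 325/4+140)
print('tip',tri(a,(344,221.3),b,(303.5,248)))
E
```

```text
[ 0.9332  0.3594  0.514  -0.0281] 21.066013 [[ 0.5407 -0.0185]
 [ 0.4875 -0.0384]]
[ 0.5201 -0.0258]
[329.597  179.4964] [356.4444 202.1752]
(array([0.5002, 0.2584, 0.0307]), np.float64(0.539712590850038), np.float64(0.4448713460264407))
tip (array([ 0.4795, -0.0404,  0.1146]), np.float64(0.08447160970389198), np.float64(0.0809099681707114))
```

```bash
python3 -m creep '[[[0.05,0.1,0],[0,0,0],100],[[0.1,0.2,0],[0,0,0],100],[[0.15,0.3,0],[0,0,0],100],[[0.2,0.4,0],[0,0,0],100],[[0.25,0.5,0],[0,0,0],100],[[0.3,0.6,0],[0,0,0],100],[[0.35,0.7,0],[0,0,0],100],[[0.4,0.8,0],[0,0,0],100],[[0.45,0.9,0],[0,0,0],100],[[0.5,1,0],[0,0,0],100]]' 40
```

```text
t: 3.4
ee_pos: [0.4777, -0.1342, 0.2016]
tool_rot: [[0.942, 0.336, 0.001], [0.336, -0.942, -0.001], [0.001, 0.001, -1.0]]
wrist_force: [0.5, -0.6, -0.0]
grip_width: 0.999
```

```bash
python3 -m creep '[[[0.03,0.08,0],[0,0,0.01],100],[[0.06,0.16,0],[0,0,0.02],100],[[0.087,0.217,0],[0,0,0.026],100],[[0.087,0.217,-0.03],[0,0,0.026],100],[[0.087,0.217,-0.07],[0,0,0.026],100],[[0.087,0.217,-0.11],[0,0,0.026],100],[[0.087,0.217,-0.11],[0,0,0.026],100],[[0.087,0.217,-0.11],[0,0,0.026],100],[[0.087,0.217,-0.11],[0,0,0.026],100],[[0.087,0.217,-0.11],[0,0,0.026],100]]' 40
python3 - <<'E'
from m import *
a=snap('side','s4.png');b=snap('top','t4.png')
crop('s4.png','a.png',230,120,150,150,4);crop('t4.png','b.png',240,155,150,150,4)
print(manip.sense()['ee_pos'],[ (proj(c,manip.sense()['ee_pos'])) for c in (a,b)])
E
```

```text
t: 4.65
ee_pos: [0.5216, -0.0258, 0.1472]
tool_rot: [[0.935, 0.355, 0.002], [0.355, -0.935, -0.001], [0.002, 0.002, -1.0]]
wrist_force: [0.8, 0.2, 0.2]
grip_width: 0.998
[ 0.5214 -0.0257  0.147 ] [array([327.3042, 210.8286]), array([296.4446, 230.8214])]
```

View pics/a.png

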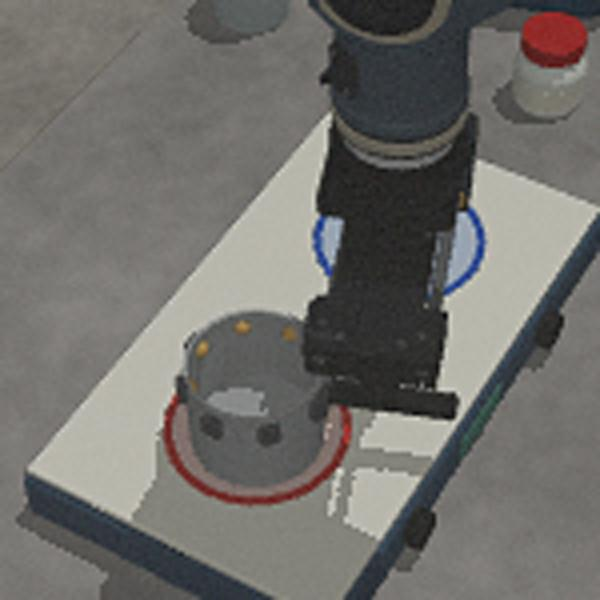

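Gripper straddles the handle (side view, handle end at about (344,221)). Going down and closing.

```bash
python3 -m creep '[[[0,0,-0.04],[0,0,0],100],[[0,0,-0.08],[0,0,0],100],[[0,0,-0.11],[0,0,0],100],[[0,0,-0.11],[0,0,0],50],[[0,0,-0.11],[0,0,0],25],[[0,0,-0.11],[0,0,0],0],[[0,0,-0.11],[0,0,0],0],[[0,0,-0.11],[0,0,0],0],[[0,0,-0.11],[0,0,0],0],[[0,0,-0.11],[0,0,0],0]]' 40
```

```text
t: 6.0
ee_pos: [0.5214, -0.0257, 0.092]
tool_rot: [[0.935, 0.355, 0.002], [0.355, -0.935, -0.001], [0.001, 0.001, -1.0]]
wrist_force: [-0.5, 0.3, 0.3]
grip_width: 0.289
```

```bash
python3 -m creep '[[[0,0,0],[0,0,0],0],[[0,0,0],[0,0,0],0],[[0,0,0],[0,0,0],0],[[0,0,0],[0,0,0],0],[[0,-0.01,0],[0,0,0],0],[[0,-0.03,0],[0,0,0],0],[[0,-0.05,0],[0,0,0],0],[[0,-0.07,0],[0,0,0],0],[[0,-0.09,0],[0,0,0],0],[[0,-0.1,0],[0,0,0],0]]' 40
python3 - <<'E'
from m import *
a=snap('side','s5.png')
crop('s5.png','a.png',230,120,150,150,4)
E
```

```text
t: 7.25
ee_pos: [0.5213, -0.0768, 0.092]
tool_rot: [[0.935, 0.354, 0.002], [0.354, -0.935, -0.001], [0.001, 0.001, -1.0]]
wrist_force: [0.2, 3.4, -0.6]
grip_width: 0.172
```

View pics/a.png

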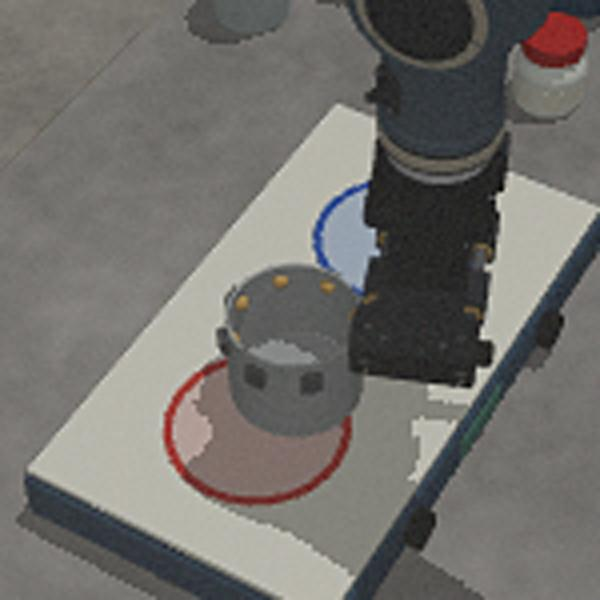

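Pot is sliding with the gripper, flat, half out of the red ring (pot at about (303,208)).

```bash
python3 -m creep '[[[0,-0.02,0],[0,0,0],0],[[0,-0.05,0],[0,0,0],0],[[0,-0.08,0],[0,0,0],0],[[0.005,-0.12,0],[0,0,0],0],[[0.005,-0.16,0],[0,0,0],0],[[0.01,-0.2,0],[0,0,0],0],[[0.01,-0.23,0],[0,0,0],0],[[0.01,-0.26,0],[0,0,0],0],[[0.01,-0.28,0],[0,0,0],0],[[0.01,-0.28,0],[0,0,0],0]]' 40
python3 - <<'E'
from m import *
a=snap('side','s6.png');b=snap('top','t6.png')
crop('s6.png','a.png',270,110,120,120,5);crop('t6.png','b.png',310,150,120,120,5)
for l in('pot_mouth','pot_base','blue_mark'):
    A=lm('side',l);B=lm('top',l);print(l,A,B)
E
```

```text
t: 8.55
ee_pos: [0.526, -0.2192, 0.092]
tool_rot: [[0.936, 0.352, 0.002], [0.352, -0.936, -0.003], [0.0, 0.003, -1.0]]
wrist_force: [-1.7, -0.4, 1.2]
grip_width: 0.17
pot_mouth [(329.4, 163.5, 0.61), (327.9, 184.2, 0.4)] [(355.0, 196.5, 0.95), (189.6, 180.3, 0.72)]
pot_base [(325.9, 180.0, 0.86)] [(351.8, 203.4, 0.98)]
blue_mark [(332.0, 164.0, 0.61), (330.7, 180.2, 0.49)] []
```

View pics/a.png

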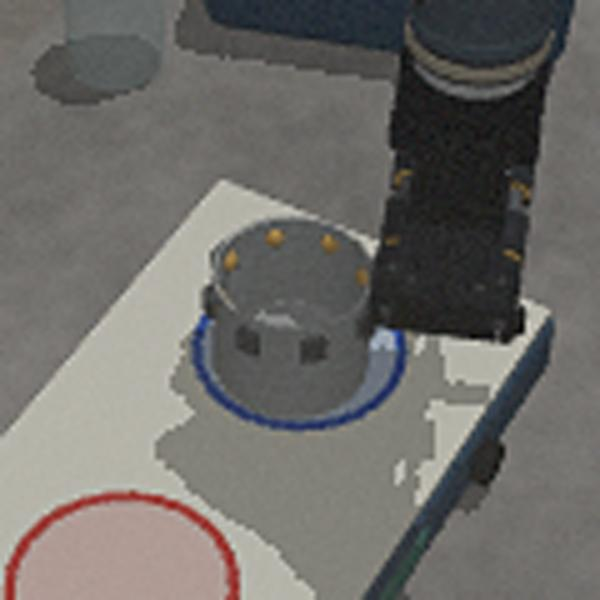

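View pics/b.png

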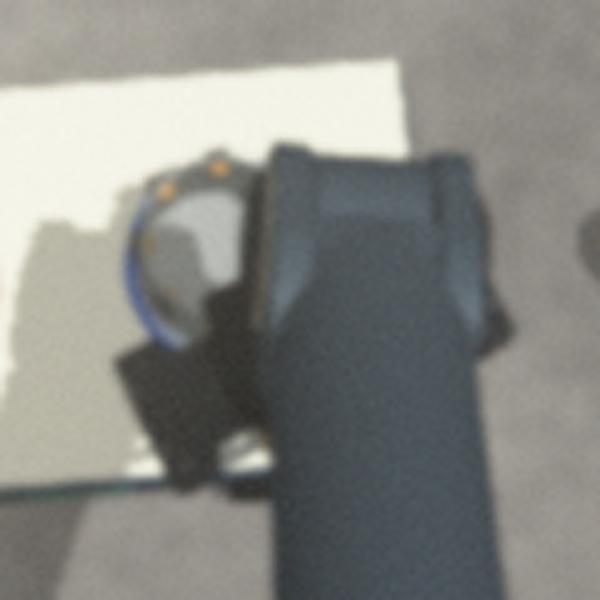

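```bash
python3 -m creep '[[[0.002,-0.006,0],[0,0,0],0],[[0.004,-0.012,0],[0,0,0],0],[[0.006,-0.017,0],[0,0,0],0],[[0.006,-0.017,0],[0,0,0],0],[[0.006,-0.017,0],[0,0,0],60],[[0.006,-0.017,0],[0,0,0],60],[[0.006,-0.017,0],[0,0,0],60],[[0.006,-0.017,0],[0,0,0],60],[[0.006,-0.017,0.03],[0,0,0],60],[[0.006,-0.017,0.1],[0,0,0],80]]' 40
```

```text
t: 10.2
ee_pos: [0.5278, -0.2263, 0.142]
tool_rot: [[0.936, 0.353, -0.002], [0.353, -0.936, -0.001], [-0.002, 0.0, -1.0]]
wrist_force: [0.7, 0.8, 0.7]
grip_width: 0.646
```

```bash
python3 -m creep '[[[0,0.02,0.1],[0,0,0],100],[[0,0.07,0.15],[0,0,0],100],[[0,0.15,0.15],[0,0,0],100],[[-0.01,0.25,0.15],[0,0,0],100],[[-0.01,0.35,0.15],[0,0,0],100],[[-0.02,0.45,0.15],[0,0,0],100],[[-0.03,0.55,0.15],[0,0,0],100],[[-0.04,0.65,0.15],[0,0,0],100],[[-0.05,0.75,0.15],[0,0,0],100],[[-0.06,0.85,0.15],[0,0,0],100]]' 40
python3 - <<'E'
from m import *
a=snap('side','s7.png');b=snap('top','t7.png')
crop('s7.png','a.png',270,110,120,120,5);crop('t7.png','b.png',310,150,120,120,5)
for l in('pot_mouth','pot_base','blue_mark'):
    A=lm('side',l);B=lm('top',l);print(l,A,B)
E
```

```text
t: 11.45
ee_pos: [0.4978, 0.2003, 0.2183]
tool_rot: [[0.936, 0.352, 0.0], [0.352, -0.936, -0.001], [-0.0, 0.001, -1.0]]
wrist_force: [0.2, -0.2, 0.7]
grip_width: 0.998
pot_mouth [(327.8, 162.6, 0.61)] [(355.8, 194.7, 0.8)]
pot_base [(331.5, 181.2, 0.72), (272.8, 330.5, 0.49), (278.3, 322.1, 0.39)] [(354.8, 203.9, 0.57), (357.0, 202.8, 0.25)]
blue_mark [(327.3, 179.1, 0.83)] [(355.6, 200.0, 0.88)]
```

View pics/a.png

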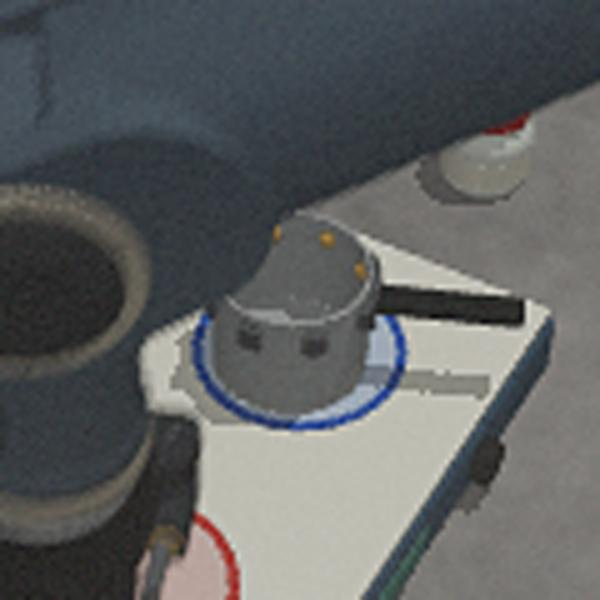

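View pics/b.png

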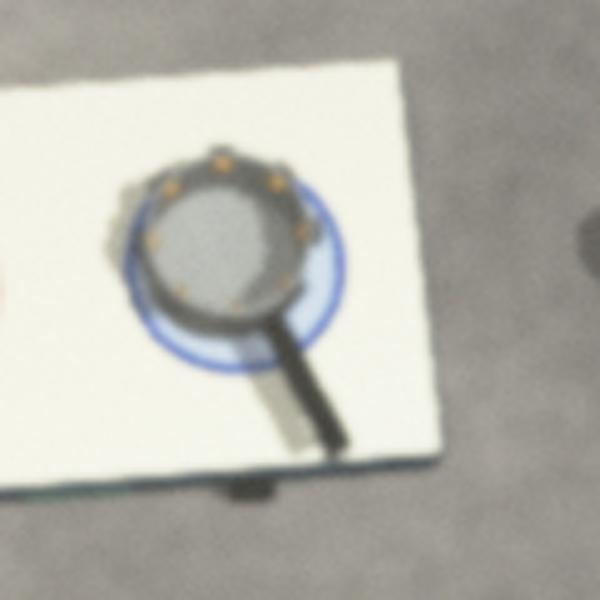

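```bash
cat > pot.py <<'E'
from m import *
def circ(P):
    A=np.c_[2*P,np.ones(len(P))]; q=np.linalg.lstsq(A,(P**2).sum(1),rcond=None)[0]; return q[:2],np.sqrt(q[2]+q[:2]@q[:2])
E
python3 - <<'E'
from pot import *
b=manip.camera('top');a=manip.camera('side')
im=b['pixels'].astype(int); O=(im[...,0]-im[...,2]); O[im[...,0]<80]=0
sub=np.zeros_like(O);sub[170:225,325:380]=O[170:225,325:380]
C=[(171,188),(224,165),(278,183),(302,231),(285,282),(235,306),(181,290),(152,242)]
P=[]
for X,Y in C:
    u,v=310+(X+.5)/5-.5,150+(Y+.5)/5-.5
    r,q=int(round(v)),int(round(u)); w=np.clip(sub[r-3:r+4,q-3:q+4]-8,0,None).astype(float)
    gy,gx=np.mgrid[r-3:r+4,q-3:q+4]; uu=(w*gx).sum()/w.sum();vv=(w*gy).sum()/w.sum(); P.append(onz(b,(uu,vv),.116)[:2]); print((uu,vv),w.sum())
P=np.array(P);print(circ(P),P.mean(0)); 
ang=np.unwrap(np.arctan2(*(P-P.mean(0)).T[::-1])); print(np.degrees(ang))
def ov(c,ctr,f,x,y,w,h,k):
    i=cv2.resize(c['pixels'][y:y+h,x:x+w,::-1],None,fx=k,fy=k,interpolation=cv2.INTER_CUBIC)
    for cx,r,z,col in((ctr,.046,.130,(0,255,0)),((.608,-.198),.061,.055,(0,0,255)),(ctr,.046,.055,(0,255,255))):
        q=np.array([proj(c,(cx[0]+r*np.cos(t),cx[1]+r*np.sin(t),z)) for t in np.linspace(0,6.28,60)]); q=((q+.5-[x,y])*k-.5)
        cv2.polylines(i,[q.round().astype(int)],True,col,1)
    cv2.imwrite('pics/'+f,i)
ctr=(.6083,-.1977)
ov(a,ctr,'oa.png',290,130,80,80,5);ov(b,ctr,'ob.png',320,160,80,80,5)
cv2.imwrite('pics/o1.png',np.hstack([cv2.imread('pics/oa.png'),cv2.imread('pics/ob.png')]))
E
```

```text
(np.float64(343.7536231884058), np.float64(187.25)) 552.0
(np.float64(354.04740740740743), np.float64(182.36888888888888)) 675.0
(np.float64(364.8797364085667), np.float64(185.90774299835255)) 607.0
(np.float64(369.7177700348432), np.float64(195.8432055749129)) 287.0
(np.float64(366.36), np.float64(206.128)) 125.0
(np.float64(356.56962025316454), np.float64(210.83544303797467)) 79.0
(np.float64(345.7733333333333), np.float64(207.71333333333334)) 150.0
(np.float64(340.32343234323434), np.float64(197.83498349834983)) 303.0
(array([ 0.6105, -0.1901]), np.float64(0.040441368941625915)) [ 0.61   -0.1904]
[  45.1417   -0.5565  -45.7069  -90.6729 -135.4791 -179.4736 -224.2028
 -269.5455]
```

View pics/o1.png

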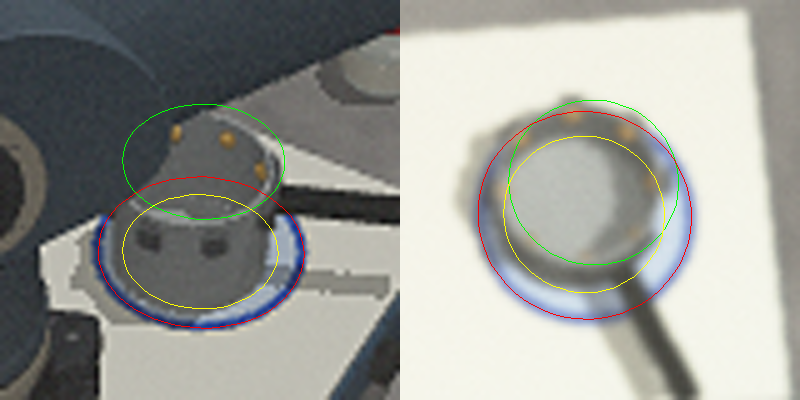

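```bash
python3 - <<'E'
from pot import *
b=manip.camera('top');a=manip.camera('side')
def balls(im,C,z=.116):
    im=im.astype(int);O=im[...,0]-im[...,2];P=[]
    for u,v in C:
        r,q=int(round(v)),int(round(u)); w=np.clip(O[r-3:r+4,q-3:q+4]-8,0,None).astype(float)
        gy,gx=np.mgrid[r-3:r+4,q-3:q+4]; P.append(onz(b,((w*gx).sum()/w.sum(),(w*gy).sum()/w.sum()),z)[:2])
    P=np.array(P); return circ(P),P.mean(0),np.degrees(np.arctan2(*(P-P.mean(0)).T[::-1]))
im=cv2.imread('pics/t1.png')[:,:,::-1]
C=[(134,160),(177,140),(219,156),(240,197),(222,236),(179,254),(137,241),(118,202)]
print(balls(im,[(240+x/4,155+y/4) for x,y in C]))
t=b['pixels'].astype(int).sum(2);P=[]
for r in range(213,237):
    row=t[r,355:385]; w=np.clip(330-row,0,None); P.append(onz(b,(355+(w*np.arange(30)).sum()/max(w.sum(),1),r),.115)[:2])
P=np.array(P);l=cv2.fitLine(P[3:-3].astype(np.float32),2,0,.001,.001).ravel();print(l,np.degrees(np.arctan2(l[1],l[0])))
print(P[::4])
# side: red ring / blue ring check, rim contour
i=cv2.resize(a['pixels'][130:210,290:370,::-1],None,fx=8,fy=8,interpolation=cv2.INTER_CUBIC)
for ctr,col in(((.608,-.1905),(0,255,0)),((.6083,-.1977),(0,0,255))):
  for z in(.130,.055):
    q=np.array([proj(a,(ctr[0]+.046*np.cos(t),ctr[1]+.046*np.sin(t),z)) for t in np.linspace(0,6.28,60)]);q=((q+.5-[290,130])*8-.5)
    cv2.polylines(i,[q.round().astype(int)],True,col,1)
cv2.imwrite('pics/o2.png',i[:600])
E
```

```text
((array([0.6032, 0.0031]), np.float64(0.04249258907376488)), array([0.6028, 0.0038]), array([  44.2645,   -1.1256,  -47.1301,  -92.5316, -136.3252,  176.1676,
        131.9804,   89.961 ]))
[ 0.9196  0.3928  0.5304 -0.2217] 23.130232
[[ 0.5631 -0.21  ]
 [ 0.5517 -0.2132]
 [ 0.5403 -0.2174]
 [ 0.529  -0.2221]
 [ 0.5176 -0.2268]
 [ 0.5063 -0.2324]]
```

View pics/o2.png

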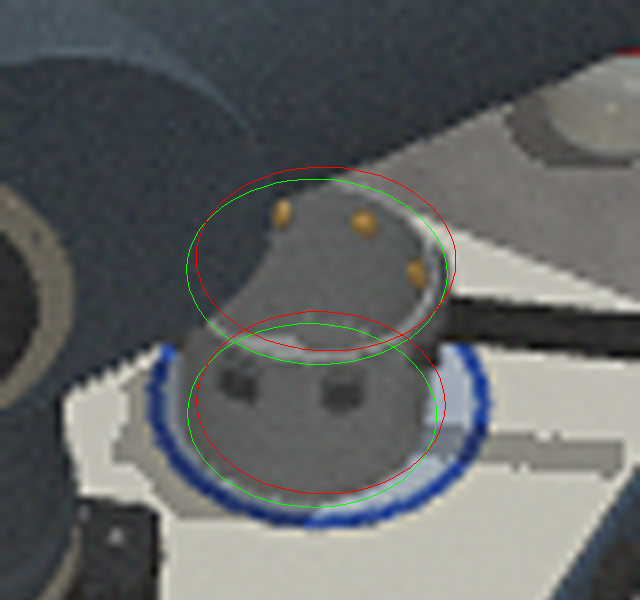

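Pot (centre by its brass balls in the top view (355,197), side view agrees) stands ~8 mm short in y. Re-gripping the handle for a small correction.

```bash
python3 -m creep '[[[0.01,-0.1,0],[0,0,0],100],[[0.02,-0.2,0],[0,0,0.01],100],[[0.03,-0.3,0],[0,0,0.02],100],[[0.04,-0.42,0],[0,0,0.03],100],[[0.05,-0.54,0],[0,0,0.04],100],[[0.06,-0.66,0],[0,0,0.04],100],[[0.062,-0.78,0],[0,0,0.04],100],[[0.062,-0.844,0],[0,0,0.04],100],[[0.062,-0.844,-0.08],[0,0,0.04],100],[[0.062,-0.844,-0.13],[0,0,0.04],100]]' 40
```

```text
t: 13.3
ee_pos: [0.528, -0.2251, 0.1505]
tool_rot: [[0.926, 0.379, -0.003], [0.379, -0.926, -0.001], [-0.003, -0.001, -1.0]]
wrist_force: [0.4, 0.4, 0.2]
grip_width: 0.999
```

```bash
python3 -m creep '[[[0,0.005,-0.05],[0,0,0],50],[[0,0.005,-0.1],[0,0,0],40],[[0,0.005,-0.117],[0,0,0],40],[[0,0.005,-0.117],[0,0,0],40],[[0,0.005,-0.117],[0,0,0],0],[[0,0.005,-0.117],[0,0,0],0],[[0,0.005,-0.117],[0,0,0],0],[[0,0.005,-0.117],[0,0,0],0],[[0,0.005,-0.117],[0,0,0],0],[[0,0.005,-0.117],[0,0,0],0]]' 40
python3 - <<'E'
from m import *
s=manip.sense();print(s['ee_pos'],s['wrist_force'],s['grip_width'],s['t'])
E
```

```text
t: 14.55
ee_pos: [0.5282, -0.2229, 0.0923]
tool_rot: [[0.926, 0.378, -0.003], [0.378, -0.926, -0.001], [-0.003, 0.0, -1.0]]
wrist_force: [-0.4, -1.4, 2.9]
grip_width: 0.171
[ 0.5282 -0.2229  0.0923] [-0.3544 -1.3705  2.9378] 0.17127274434463194 14.55
```

```bash
python3 -m creep '[[[0,-0.005,0],[0,0,0],0],[[0,-0.01,0],[0,0,0],0],[[-0.002,-0.015,0],[0,0,0],0],[[-0.002,-0.016,0],[0,0,0],0],[[-0.002,-0.016,0],[0,0,0],0],[[-0.002,-0.016,0],[0,0,0],60],[[-0.002,-0.016,0],[0,0,0],60],[[-0.002,-0.016,0],[0,0,0],60],[[-0.002,-0.016,0.03],[0,0,0],60],[[-0.002,-0.016,0.1],[0,0,0],80]]' 40
```

```text
t: 15.8
ee_pos: [0.5261, -0.2309, 0.1423]
tool_rot: [[0.926, 0.378, -0.006], [0.378, -0.926, -0.0], [-0.005, -0.002, -1.0]]
wrist_force: [0.9, -0.2, -0.3]
grip_width: 0.633
```

```bash
python3 -m creep '[[[0,0.02,0.1],[0,0,0],100],[[0,0.07,0.15],[0,0,0],100],[[0,0.15,0.15],[0,0,0],100],[[-0.01,0.25,0.15],[0,0,0],100],[[-0.01,0.35,0.15],[0,0,0],100],[[-0.02,0.45,0.15],[0,0,0],100],[[-0.03,0.55,0.15],[0,0,0],100],[[-0.04,0.65,0.15],[0,0,0],100],[[-0.05,0.75,0.15],[0,0,0],100],[[-0.055,0.87,0.12],[0,0,0],100]]' 40
cat > balls.py <<'E'
from pot import *
def balls(b,z=.116,prior=(.609,-.197),ph=0):
    im=b['pixels'].astype(int);O=im[...,0]-im[...,2];c0=np.array(prior)
    for it in range(4):
        P=[]
        for k in range(8):
            a=np.radians(45*k+ph); u,v=proj(b,(c0[0]+.0405*np.cos(a),c0[1]+.0405*np.sin(a),z)); r,q=int(round(v)),int(round(u))
            w=np.clip(O[r-3:r+4,q-3:q+4]-8,0,None).astype(float)
            if w.sum()<30: continue
            gy,gx=np.mgrid[r-3:r+4,q-3:q+4]; P.append(onz(b,((w*gx).sum()/w.sum(),(w*gy).sum()/w.sum()),z)[:2])
        P=np.array(P); c,r=circ(P); c0=c
    return c,r,len(P)
E
python3 - <<'E'
from balls import *
b=snap('top','t8.png');a=snap('side','s8.png')
print(manip.sense()['ee_pos'],balls(b))
i=[]
for c,x,y in((a,290,130),(b,320,160)):
  j=cv2.resize(c['pixels'][y:y+80,x:x+80,::-1],None,fx=5,fy=5,interpolation=cv2.INTER_CUBIC); ctr=balls(b)[0]
  for z in(.130,.055):
    q=np.array([proj(c,(ctr[0]+.046*np.cos(t),ctr[1]+.046*np.sin(t),z)) for t in np.linspace(0,6.28,60)]);q=((q+.5-[x,y])*5-.5)
    cv2.polylines(j,[q.round().astype(int)],True,(0,255,0),1)
  i.append(j)
cv2.imwrite('pics/o3.png',np.hstack(i))
E
```

```text
t: 17.05
ee_pos: [0.4999, 0.2051, 0.2044]
tool_rot: [[0.927, 0.376, -0.001], [0.376, -0.927, -0.0], [-0.001, -0.0, -1.0]]
wrist_force: [0.7, 0.2, -0.0]
grip_width: 0.996
[0.496  0.2118 0.2027] (array([ 0.608, -0.195]), np.float64(0.04059222261959071), 8)
```

View pics/o3.png

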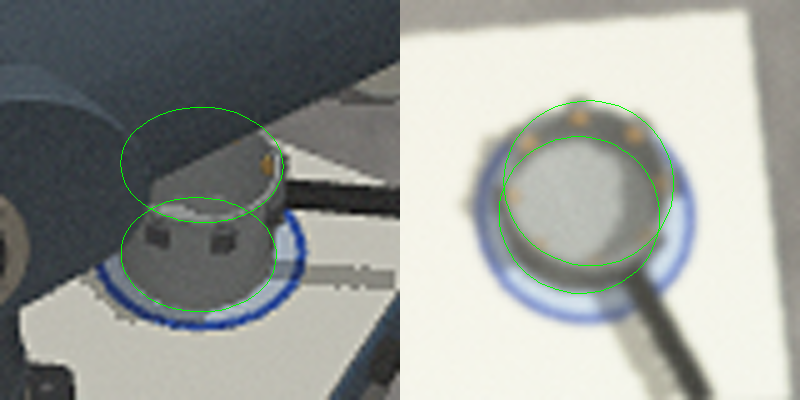

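Pot now at about (0.608,-0.195), ~3 mm from the ring centre. Now the lid.

```bash
python3 -m creep '[[[0.005,0.04,0],[0,0,0],100],[[0.009,0.08,-0.03],[0,0,0],100],[[0.009,0.092,-0.08],[0,0,0],100],[[0.009,0.092,-0.14],[0,0,0],80],[[0.009,0.092,-0.2],[0,0,0],60],[[0.009,0.092,-0.24],[0,0,0],60],[[0.009,0.092,-0.24],[0,0,0],60],[[0.009,0.092,-0.24],[0,0,0],60],[[0.009,0.092,-0.24],[0,0,0],60],[[0.009,0.092,-0.24],[0,0,0],60]]' 50
python3 - <<'E'
from m import *
a=snap('side','s9.png');b=snap('top','t9.png')
s=manip.sense();print(s['ee_pos'],s['grip_width'],proj(a,s['ee_pos']),proj(b,s['ee_pos']))
crop('s9.png','a.png',225,260,100,100,4);crop('t9.png','b.png',150,205,100,100,4)
cv2.imwrite('pics/o4.png',np.hstack([cv2.imread('pics/a.png'),cv2.imread('pics/b.png')]))
E
```

```text
t: 18.4
ee_pos: [0.501, 0.258, 0.0836]
tool_rot: [[0.921, 0.389, -0.005], [0.389, -0.921, 0.004], [-0.003, -0.006, -1.0]]
wrist_force: [-0.3, -0.3, -0.4]
grip_width: 0.6
[0.5007 0.2579 0.0832] 0.6013365240648096 [272.9619 316.773 ] [194.857  249.4967]
```

View pics/o4.png

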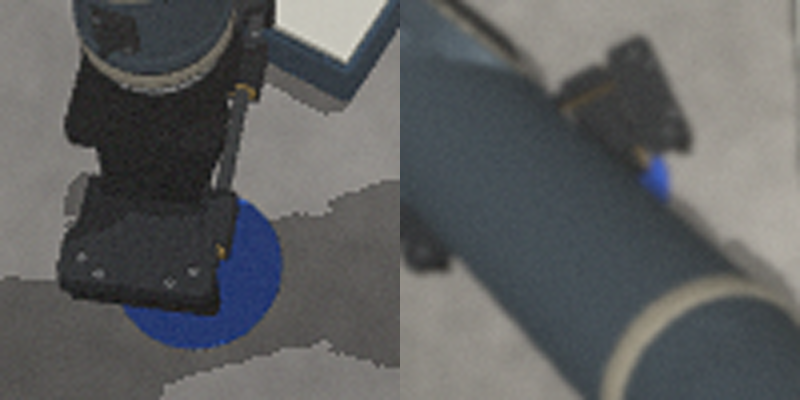

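```bash
python3 -m creep '[[[0,0,-0.04],[0,0,0],60],[[0,0,-0.07],[0,0,0],60],[[0,0,-0.092],[0,0,0],60],[[0,0,-0.092],[0,0,0],60],[[0,0,-0.092],[0,0,0],60],[[0,0,-0.092],[0,0,0],0],[[0,0,-0.092],[0,0,0],0],[[0,0,-0.092],[0,0,0],0],[[0,0,-0.092],[0,0,0],0],[[0,0,-0.092],[0,0,0],0]]' 50
```

```text
t: 19.75
ee_pos: [0.5008, 0.258, 0.0374]
tool_rot: [[0.921, 0.389, -0.006], [0.389, -0.921, 0.004], [-0.003, -0.006, -1.0]]
wrist_force: [-0.1, 0.2, 1.4]
grip_width: 0.253
```

```bash
python3 -m creep '[[[0,0,0],[0,0,0],0],[[0,0,0.01],[0,0,0],0],[[0,0,0.05],[0,0,0],0],[[0,0,0.1],[0,0,0],0],[[0,0,0.16],[0,0,0],0],[[0,0,0.22],[0,0,0],0],[[0,0,0.28],[0,0,0],0],[[0,0,0.33],[0,0,0],0],[[0,0,0.35],[0,0,0],0],[[0,0,0.35],[0,0,0],0]]' 60
python3 - <<'E'
from m import *
a=snap('side','s10.png');b=snap('top','t10.png')
s=manip.sense();print(s['ee_pos'],s['grip_width'],s['wrist_force'],proj(a,s['ee_pos']),proj(b,s['ee_pos']))
crop('s10.png','a.png',210,200,100,100,4);crop('t10.png','b.png',120,190,100,100,4)
cv2.imwrite('pics/o5.png',np.hstack([cv2.imread('pics/a.png'),cv2.imread('pics/b.png')]))
E
```

```text
t: 21.0
ee_pos: [0.5009, 0.2581, 0.2131]
tool_rot: [[0.921, 0.389, -0.004], [0.389, -0.921, 0.005], [-0.002, -0.006, -1.0]]
wrist_force: [-0.1, 0.4, -3.3]
grip_width: 0.248
[0.5002 0.2575 0.2115] 0.24672635184919078 [ 0.0911 -0.1332 -2.6425] [268.6021 288.9641] [181.7056 242.7383]
```

View pics/o5.png

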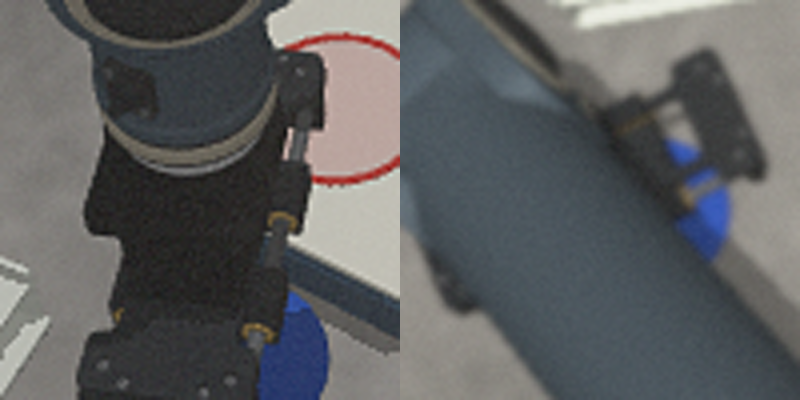

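```bash
python3 -m creep '[[[0.02,-0.08,0],[0,0,0],0],[[0.05,-0.18,0],[0,0,0],0],[[0.07,-0.28,0],[0,0,0],0],[[0.1,-0.38,0],[0,0,0],0],[[0.12,-0.49,0],[0,0,0],0],[[0.15,-0.6,0],[0,0,0],0],[[0.17,-0.71,0],[0,0,0],0],[[0.2,-0.81,0],[0,0,0],0],[[0.215,-0.88,0],[0,0,0],0],[[0.216,-0.905,0],[0,0,0],0]]' 60
python3 - <<'E'
from m import *
i=[]
for k in range(1):
  a=snap('side','s11.png');b=snap('top','t11.png')
s=manip.sense();e=s['ee_pos'];print(e,s['tool_rot'],s['wrist_force'],s['t'])
for c,x,y in((a,280,80),(b,320,120)):
  j=cv2.resize(c['pixels'][y:y+120,x:x+100,::-1],None,fx=4,fy=4,interpolation=cv2.INTER_CUBIC)
  for ctr,r,z,col in((e,.049,e[2]-.0035,(0,255,0)),(e,.0405,e[2]-.0095-.020,(255,255,0)),((.608,-.195),.046,.13,(0,0,255))):
    q=np.array([proj(c,(ctr[0]+r*np.cos(t),ctr[1]+r*np.sin(t),z)) for t in np.linspace(0,6.28,60)]);q=((q+.5-[x,y])*4-.5)
    cv2.polylines(j,[q.round().astype(int)],True,col,1)
  i.append(j)
cv2.imwrite('pics/o6.png',np.hstack(i))
E
```

```text
t: 22.35
ee_pos: [0.6072, -0.1981, 0.2095]
tool_rot: [[0.923, 0.385, -0.01], [0.385, -0.923, 0.004], [-0.008, -0.007, -1.0]]
wrist_force: [-1.1, 0.4, -2.7]
grip_width: 0.245
[ 0.6073 -0.196   0.2101] [[ 0.922   0.387  -0.0095]
 [ 0.387  -0.9221  0.0041]
 [-0.0072 -0.0075 -0.9999]] [-0.2813  0.1451 -2.486 ] 22.45
```

View pics/o6.png

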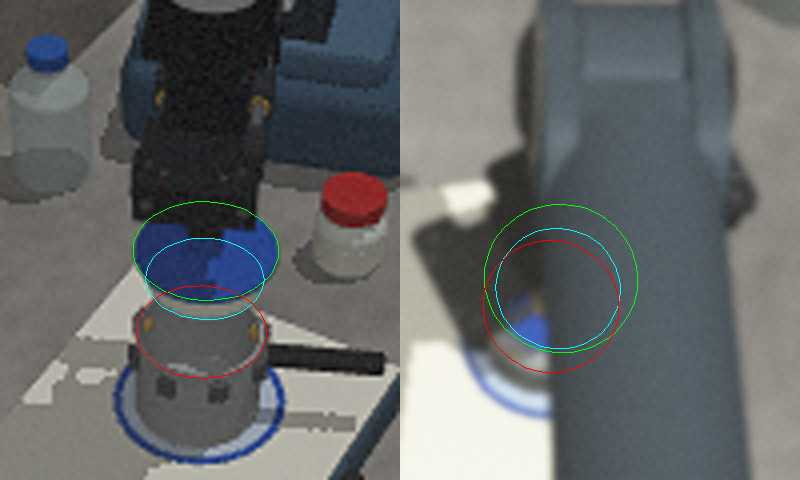

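Side view: lid flange outline (centre ~ (331,142)) matches the tool position and the pot rim (centre ~ (330,163)); it is over the mouth. Lowering.

```bash
python3 -m creep '[[[0.001,0.002,-0.01],[0,0,0],0],[[0.001,0.002,-0.03],[0,0,0],0],[[0.001,0.002,-0.05],[0,0,0],0],[[0.001,0.002,-0.07],[0,0,0],0],[[0.001,0.002,-0.085],[0,0,0],0],[[0.001,0.002,-0.1],[0,0,0],0],[[0.001,0.002,-0.11],[0,0,0],0],[[0.001,0.002,-0.112],[0,0,0],0],[[0.001,0.002,-0.112],[0,0,0],0],[[0.001,0.002,-0.112],[0,0,0],0]]' 60
python3 - <<'E'
from m import *
a=snap('side','s12.png');crop('s12.png','a.png',280,80,100,120,5)
s=manip.sense();print(s['ee_pos'],s['wrist_force'],s['grip_width'],s['t'])
E
```

```text
t: 23.7
ee_pos: [0.608, -0.195, 0.1545]
tool_rot: [[0.922, 0.387, -0.009], [0.387, -0.922, 0.004], [-0.007, -0.007, -1.0]]
wrist_force: [0.0, 0.7, -2.4]
grip_width: 0.249
[ 0.608  -0.1951  0.1545] [-0.5399  0.0107 -1.9927] 0.24615031510994534 23.75
```

View pics/a.png

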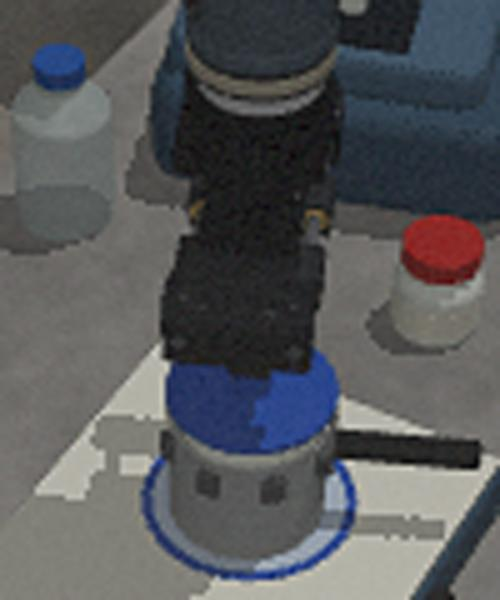

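Lid is in the mouth, over the rim at side px (330,160), no contact force. Pressing down gently.

```bash
python3 -m creep '[[[0,0,-0.002],[0,0,0],0],[[0,0,-0.004],[0,0,0],0],[[0,0,-0.006],[0,0,0],0],[[0,0,-0.008],[0,0,0],0],[[0,0,-0.01],[0,0,0],0],[[0,0,-0.01],[0,0,0],0],[[0,0,-0.012],[0,0,0],0],[[0,0,-0.012],[0,0,0],0],[[0,0,-0.012],[0,0,0],0],[[0,0,-0.012],[0,0,0],0]]' 60
```

```text
t: 25.0
ee_pos: [0.609, -0.195, 0.1496]
tool_rot: [[0.922, 0.387, -0.007], [0.387, -0.922, 0.004], [-0.005, -0.006, -1.0]]
wrist_force: [-0.2, 1.1, 5.6]
grip_width: 0.248
```

```bash
python3 -m creep '[[[0,0,-0.002],[0,0,0],0],[[0,0,-0.003],[0,0,0],0],[[0,0,-0.004],[0,0,0],0],[[0,0,-0.005],[0,0,0],0],[[0,0,-0.006],[0,0,0],0],[[0,0,-0.007],[0,0,0],0],[[0,0,-0.008],[0,0,0],0],[[0,0,-0.008],[0,0,0],0],[[0,0,-0.008],[0,0,0],0],[[0,0,-0.008],[0,0,0],0]]' 60
```

```text
t: 26.25
ee_pos: [0.6084, -0.1951, 0.1448]
tool_rot: [[0.922, 0.387, -0.008], [0.387, -0.922, 0.004], [-0.006, -0.006, -1.0]]
wrist_force: [0.1, 1.2, -0.1]
grip_width: 0.246
```

```bash
python3 -m creep '[[[0,0,-0.002],[0,0,0],0],[[0,0,-0.004],[0,0,0],0],[[0,0,-0.006],[0,0,0],0],[[0,0,-0.008],[0,0,0],0],[[0,0,-0.009],[0,0,0],0],[[0,0,-0.01],[0,0,0],0],[[0,0,-0.01],[0,0,0],0],[[0,0,-0.01],[0,0,0],0],[[0,0,-0.01],[0,0,0],0],[[0,0,-0.01],[0,0,0],0]]' 60
```

```text
t: 27.5
ee_pos: [0.6082, -0.1951, 0.1397]
tool_rot: [[0.922, 0.387, -0.008], [0.387, -0.922, 0.004], [-0.006, -0.007, -1.0]]
wrist_force: [0.5, 0.7, -4.7]
grip_width: 0.247
```

```bash
python3 -m creep '[[[0,0,-0.001],[0,0,0],0],[[0,0,-0.002],[0,0,0],0],[[0,0,-0.003],[0,0,0],0],[[0,0,-0.003],[0,0,0],0],[[0,0,-0.004],[0,0,0],0],[[0,0,-0.004],[0,0,0],0],[[0,0,-0.004],[0,0,0],0],[[0,0,-0.004],[0,0,0],0],[[0,0,-0.004],[0,0,0],0],[[0,0,-0.004],[0,0,0],0]]' 60
```

```text
t: 28.75
ee_pos: [0.6085, -0.1951, 0.1393]
tool_rot: [[0.922, 0.387, -0.007], [0.387, -0.922, 0.003], [-0.006, -0.006, -1.0]]
wrist_force: [-3.1, 1.5, 6.8]
grip_width: 0.25
```

```bash
python3 -m creep '[[[0,0,-0.0035],[0,0,0],0],[[0,0,-0.004],[0,0,0],0],[[0,0,-0.0045],[0,0,0],0],[[0,0,-0.0045],[0,0,0],0],[[0,0,-0.0045],[0,0,0],0],[[0,0,-0.0045],[0,0,0],0],[[0,0,-0.0045],[0,0,0],0],[[0,0,-0.0045],[0,0,0],0],[[0,0,-0.0045],[0,0,0],0],[[0,0,-0.0045],[0,0,0],0]]' 60
python3 - <<'E'
from m import *
f=[]
a=snap('side','s13.png');crop('s13.png','a.png',280,80,100,120,5)
for k in range(5):
    f.append(manip.sense()['wrist_force']); manip.camera('top')
s=manip.sense();print(np.array(f),s['ee_pos'],s['t'],s['grip_width'])
E
```

```text
t: 30.0
ee_pos: [0.6086, -0.1951, 0.1393]
tool_rot: [[0.922, 0.387, -0.007], [0.387, -0.922, 0.002], [-0.005, -0.005, -1.0]]
wrist_force: [-5.0, 1.0, 10.9]
grip_width: 0.249
[[-5.7631  1.5603  9.5412]
 [-5.0266  2.0502 10.9126]
 [-4.8036  1.0472 10.512 ]
 [-4.8151  0.9086  9.9982]
 [-4.892   1.1172  9.6049]] [ 0.6086 -0.195   0.1393] 30.3 0.2420829549038592
```

View pics/a.png

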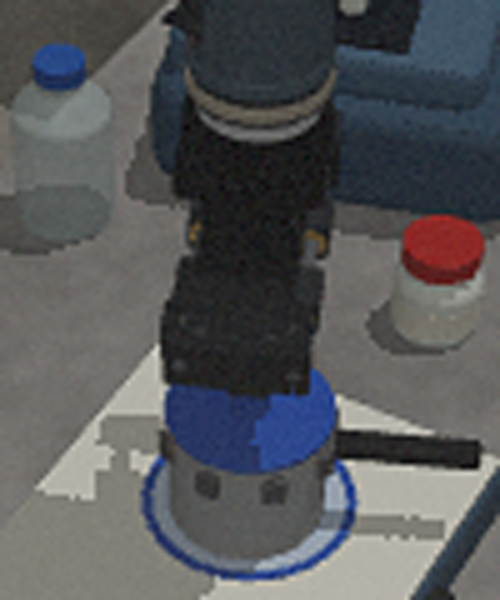

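```bash
python3 - <<'E'
from m import *
print(manip.job_done()); s=manip.sense();print(s['wrist_force'],s['ee_pos'],s['t'])
E
```

```text
the job is handed in; nothing more can be done
None
the job is handed in; nothing more can be done
```

I slid the pot by its handle to the blue ring, put the lid on, pressed it home and handed the job in while still pressing. No verdict is reported.

**Pot:** After the first slide it measured about 8 mm short of the ring's centre, so I gripped the handle again and moved it on. It then stood at about (0.608, -0.195), roughly 3 mm from the ring's centre. The tool's height stayed constant while sliding.

**Lid:** The downward force rose to 5.6 N or more. It then fell, went to a downward pull, and met a hard stop with the tool tip at z = 0.1393, where 0.1394 was predicted for the home position. The last side picture shows the flange flush on the rim and the pot inside the blue ring.

**Last force check:** The wrist read 9.5–10.9 N of downward press, at about 30 s of the 72 s allowed. There was also a steady side force of about 5 N in x, but the tool and pot were not moving.

**What disagreed:** Judged by the tool's position, the pot should have been on the ring's centre after the first slide. I went by the pictures instead, where the brass balls in the top view and the rim in the side view agreed. Later top views of the lid were mostly blocked by the arm, so centring it rested on the side view and the tool position.

The bottle, rack and jar were not touched.

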